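Open the desiccant port of the filament dry box

TASK

The desiccant in the filament dry box is due for a change. Unscrew the orange cap from the lid of the dry box (anticlockwise, a bit under half a turn, in one or two grips), lift it clear and set it down, without dropping it, right way up in the white tray. Leave the blue cap screwed shut.

Things in the scene. Friction and masses are not known exactly. Their poses are not given: they have to be found in the camera images.
- cap_orange: Orange screw cap to take off, 60 mm tall: ribbed round skirt, 63 mm diameter, 26 mm tall, and on it a square grip block 26 x 26 x 34 mm. Origin: centre of the lower rim; z up, x and y normal to the block's faces. Starts screwed down to its stop on either neck. Turns easily, anticlockwise from above, rising 4 mm; free after 125 to 150 degrees (stop at 152), then lift straight up 25 mm.
- cap_blue: Blue screw cap of the same shape and size on the dry box's other neck; stays screwed shut.
- drybox: Filament dry box, fixed: grey tub and lid, milky clear sides; 220 (x) x 270 (y) x 85 mm tall. Origin: centre of its underside, z up. Two threaded necks (49 mm diameter, 22 mm tall) stand on the lid at x = 0, y = +78 and -78 mm. A shut cap's rim is 4 mm above the lid (89 mm over the origin) and its x axis parallel to the box's.
- tray: Shallow white square tray, fixed, 190 x 190 mm outside, 22 mm tall, walls and floor 4 mm thick. Origin: centre of its underside, z up.
Not all that is in view belongs to the job. There is more than one size of the cap_orange; the job needs the middle-sized. What is meant by the cap_blue is not green, and is the larger of those in its own colour.

How it is judged:
By the outcome, as a careful person would: the job done as asked, in the order asked, and still so for the second after the job is handed in, with the robot touching nothing.
It also fails if it takes over 51 s, if anything falls off the work surface, if the arm or the gripper's body presses on something with over 40 N, if the wrist force passes 120 N, or if a joint passes its speed limit or range.

ROBOT

A 7-joint arm with a two-finger parallel gripper is mounted at the origin on the work surface. World frame = base frame: x ahead of the robot, y to its left, z up, the work surface at z = 0. Lengths are in m, angles in rad, forces in N, time in s.
With the tool pointing down it reaches from about 0.425 to 0.925 m from the base axis. Payload 6.8 kg.
Tool frame: the origin (TCP) lies midway between the tips of the shut fingers; the grasp point (between the pads) lies 19 mm behind it; z points along the fingers, y is the direction in which the jaws open and shut (so a half turn about z gives the same grasp; the last joint's range is limited). The gripper opens to 85 mm and grips with 20 to 120 N. Pads are 22 mm wide; open, the fingers measure 114 mm over their backs; the gripper's body (76 mm by 85 mm) begins 54 mm behind the grasp point. The pads swing forward as they close: fully open they stand 13 mm farther back than shut.
Start: joints at [-1.258, 0.477, 0.022, 1.555, -0.011, 1.109, -0.083], TCP at [0.276, 0.616, 0.231] pointing down, gripper open.
Joint ranges: [-2.96, 2.96], [-0.34, 2.1], [-1.41, 1.46], [0.24, 2.44], [-1.37, 4.51], [0.17, 1.92], [-2.96, 2.96]. Speed limits (rad/s): [2.39, 2.39, 3.14, 3.14, 3.14, 3.14, 3.14].

INTERFACE

Orientations are given as a unit quaternion [w, x, y, z].
In Python, from station import readout, eyes, ticket gives the robot as it stands. The module is installed in compiled form; this text tells all that it offers.
- The arm moves only by the shell command python3 -m crank 'ROWS' [FORCE]. ROWS is JSON, a list of rows, each an object of numbers: "jaw": the opening in per cent of the stroke, from 0 (shut) to 100 (fully open); "x", "y", "z": the shift along the tool's x, y, z in mm; "ax", "ay", "az": the turn, a rotation vector about the tool's x, y, z in degrees. In form: [{"jaw": .., "x": .., "y": .., "z": .., "ax": .., "ay": .., "az": ..}, ...]. A call has 1 to 12 rows; each row shifts and turns the commanded pose from where the row before left it, along the tool's axes as they then stand; what a row does not reach is not made up. A row lasts 1/8 s, in which the tool goes at most 62.5 mm and 10.7 degrees, less where a joint would pass 70% of its speed; a pose out of reach is approached as far as the arm can. A call with a gripper value outside its range is refused whole. The fingers move at their own pace and stop on an object; FORCE is the grip in N (left out, the last holds). Time passes only in rows, so rows that do not move let the fingers close. It gives the time, the measured TCP pose, the force and the opening at its end, in the units of the state.
- readout.get_obs(): the state, without advancing time (a new reading comes with each control period).
- eyes.read_camera(name): name is "side" or "top" or "wrist"; returns (picture, depth): 400x640x3 uint8, red, green, blue; 400x640 float32, m along the optical axis (not along the pixel's ray), 0 where there is no reading.
- eyes.calibration(name): a dict with "fx", "fy", "cx", "cy" (pixels), "R" (3x3) and "t" (3): a world point X has camera coordinates R X + t. Camera axes: x right, y down, z forward; pixel columns grow to the right and rows downward; lengths in m; the calibration is good to about 2 mm. A picture is of the moment at which its call begins: read the wrist's pose just before it. calibration takes no time and is no camera call; for the wrist camera it gives the pose at the moment of the call.
- ticket.hand_in(): hands the job in, once; it reports no verdict.
The state is a dict: "t": time; "q": joint angles; "joint_vel": joint speeds; "joint_torque": joint torques, N m; "eef_pos": TCP position; "tool_rot": TCP orientation; "contact_force": force on the tool from outside, world axes, zero at the start; "torque": the same for the moment, N m; "gripper_width": opening from 0.0 (shut) to 1.0 (fully open).
Only numpy, scipy, OpenCV 4.12 (cv2) and the standard library are available. Lean on these libraries where they do the work, as an engineer would, in place of code of your own. Each camera call takes 0.05 s, during which the arm holds its last target. There are 200 camera calls.

## Working session

There is one attempt and no reset: what is moved stays moved. The work goes in short steps, Python scripts to look and compute and a shell command to move; the robot and the scene stay as the last step left them, time stands still between calls to the robot, and variables do not carry over. Pictures are saved under pics/ and viewed, about 8 in all and at most 12, crops included, and the job is handed in when it is done.

```bash
mkdir -p pics
cat > h.py <<'E'
import numpy as np, cv2
from station import readout, eyes, ticket
def shot(n,f):
    c=eyes.calibration(n); p,d=eyes.read_camera(n)
    cv2.imwrite('pics/'+f+'.png',p[:,:,::-1]); np.savez('pics/'+f+'.npz',p=p,d=d,**{k:np.array(v) for k,v in c.items()})
    return p,d,c
def load(f): 
    z=np.load('pics/'+f+'.npz'); return z['p'],z['d'],z
def pt(c,d,u,v):
    z=np.asarray(d); X=np.stack([(u-c['cx'])/c['fx']*z,(v-c['cy'])/c['fy']*z,z],-1)
    return (X-np.array(c['t']))@np.array(c['R'])
def plane(c,u,v,h):
    R=np.array(c['R']);o=-R.T@np.array(c['t']); r=R.T@np.array([(u-c['cx'])/c['fx'],(v-c['cy'])/c['fy'],1]); return o+r*(h-o[2])/r[2]
E
python3 - <<'E'
from h import *
a=shot('top','top0')[0]; b=shot('side','side0')[0]
cv2.imwrite('pics/m0.png',np.vstack([cv2.resize(a,(480,300)),cv2.resize(b,(480,300))])[:,:,::-1])
o=readout.get_obs(); print(o)
E
```

```text
{'t': 0.1, 'q': array([-1.25806223,  0.47775967,  0.02231769,  1.5563588 , -0.01150911,
        1.10929421, -0.08307838]), 'joint_vel': array([-0.00018426, -0.00217586,  0.00022037, -0.00312687, -0.00053432,
        0.00019111, -0.00195043]), 'joint_torque': array([ 3.80818106e-03, -5.97761357e+01,  1.61331441e+00, -2.81952113e+01,
        1.28605653e-02,  5.06308686e-03, -9.42486622e-06]), 'eef_pos': array([0.2755257 , 0.61561502, 0.23039151]), 'tool_rot': array([-1.25044727e-04,  2.08838502e-01,  9.77949776e-01, -8.36917148e-04]), 'contact_force': array([-0.68635109,  0.32007515, -0.4150543 ]), 'torque': array([-0.00664642,  0.0090049 ,  0.05228849]), 'gripper_width': 0.9993128275476296}
```

View pics/top0.png

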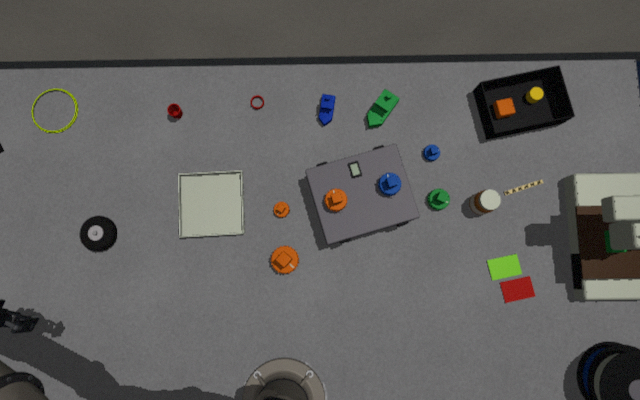

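View pics/side0.png

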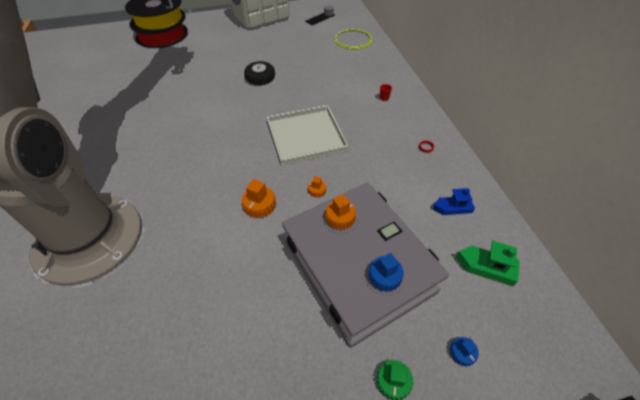

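Top view, orange candidates: (281,210) small on the table, (336,200) on the box's neck, (284,260) large on the table. The middle-sized one should be the one on the box. Blue candidates are (390,184) on the box, which is larger, and (431,152), which is small. The tray is at (211,204). I'll measure them and check with a crop.

Run:
```python
from h import *
p,d,c=load('top0')
hsv=cv2.cvtColor(p,cv2.COLOR_RGB2HSV)
V,U=np.mgrid[:400,:640]
P=pt(c,d,U,V)
for nm,lo,hi in (('or',(5,150,60),(16,255,255)),('bl',(100,120,50),(125,255,255))):
    m=cv2.inRange(hsv,lo,hi); n,l,s,ce=cv2.connectedComponentsWithStats(m)
    for i in range(1,n):
        if s[i,4]<60 or not 260<ce[i][0]<450: continue
        k=(l==i)&(d>0); q=P[k]; z=q[:,2]; zt=np.percentile(z,97)
        top=q[z>zt-.008]; sk=q[z<zt-.02]
        r=cv2.minAreaRect((top[:,:2]*1000).astype(np.float32))
        print(nm,ce[i].round(),s[i,:4],'ztop',zt.round(4),'zlow',np.percentile(z,5).round(4),'top',np.round(r[0],1),np.round(r[1],1),round(r[2],1),'skirt circ',[np.round(x,1) for x in cv2.minEnclosingCircle((sk[:,:2]*1000).astype(np.float32))] if len(sk) else 0)
# box lid
k=(abs(P[...,2]-.085)<.006)&(U>295)&(U<425)&(V>130)&(V<250)
r=cv2.minAreaRect((P[k][:,:2]*1000).astype(np.float32)); print('lid',r, np.median(P[k][:,2]))
k=(P[...,2]>.014)&(P[...,2]<.03)&(U>165)&(U<255)&(V>160)&(V<245)
r=cv2.minAreaRect((P[k][:,:2]*1000).astype(np.float32)); print('tray',r)
cv2.imwrite('pics/crop0.png',cv2.resize(p[130:280,260:460],(800,600),interpolation=cv2.INTER_CUBIC)[:,:,::-1])
```

```text
or [335. 200.] [324 189  23  23] ztop 0.1512 zlow 0.1097 top [ 552.7 -153.6] [26.2 25.9] 17.3 skirt circ [array([ 555.2, -155.1]), np.float64(33.8)]
or [281. 209.] [274 202  16  16] ztop 0.0479 zlow 0.0141 top [539.7   3.5] [19.4 18.6] 58.5 skirt circ [array([540.,   3.]), np.float64(23.1)]
or [284. 259.] [271 246  28  28] ztop 0.0807 zlow 0.0279 top [392.9  -6.2] [32.9 33.1] 48.7 skirt circ [array([393.7,  -5.7]), np.float64(41.0)]
bl [326. 109.] [318  94  17  32] ztop 0.0654 zlow 0.0184 top [ 852.1 -134.3] [23.6 31.3] 88.9 skirt circ [array([ 848. , -132.4]), np.float64(52.2)]
bl [431. 152.] [423 145  17  16] ztop 0.0496 zlow 0.0144 top [ 704.2 -447.4] [21.9 19. ] 11.3 skirt circ [array([ 708.5, -447.7]), np.float64(27.1)]
bl [389. 184.] [378 173  23  23] ztop 0.1513 zlow 0.1098 top [ 595.2 -303.9] [25.8 25.6] 16.1 skirt circ [array([ 599.2, -303.8]), np.float64(35.6)]
lid ((573.9244384765625, -228.564453125), (232.96595764160156, 272.4115905761719), 15.5967435836792) 0.0850301954161183
tray ((560.6448364257812, 211.5832061767578), (191.69503784179688, 191.7210693359375), 2.221522808074951)
```

View pics/crop0.png

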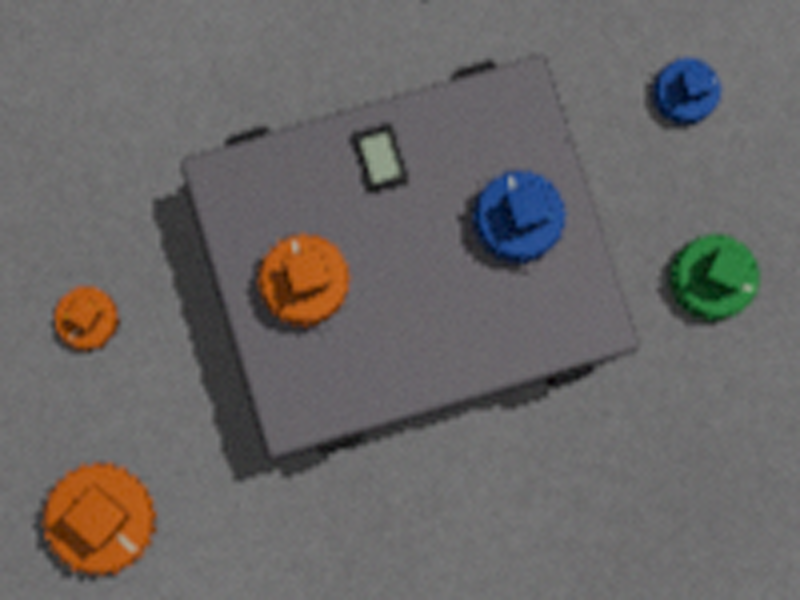

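The cap on the box, at (303,280) in the crop, is the middle one: its skirt is about 63 mm against 46 and 82, and its block 26 mm against 19 and 33. The blue cap at (520,216) is the larger of the two blues. Orange is at (0.553, -0.154) with yaw about 16.5°. The tray is at (0.561, 0.212). I'll move above the cap and then turn the wrist to the far end so one grip can do the whole turn.

```bash
python3 -m crank '[{"jaw":100,"x":-35,"y":-37},{"jaw":100,"x":-35,"y":-37},{"jaw":100,"x":-35,"y":-37},{"jaw":100,"x":-35,"y":-37},{"jaw":100,"x":-35,"y":-37},{"jaw":100,"x":-35,"y":-37},{"jaw":100,"x":-35,"y":-37},{"jaw":100,"x":-35,"y":-37},{"jaw":100,"x":-35,"y":-37},{"jaw":100,"x":-35,"y":-37},{"jaw":100,"x":-35,"y":-37},{"jaw":100,"x":-35,"y":-37}]' 40
python3 -m crank '[{"jaw":100,"x":-35,"y":-37},{"jaw":100,"x":-35,"y":-37},{"jaw":100,"x":-35,"y":-37},{"jaw":100,"x":-35,"y":-37},{"jaw":100},{"jaw":100,"az":10},{"jaw":100,"az":10},{"jaw":100,"az":10},{"jaw":100,"az":10},{"jaw":100,"az":10},{"jaw":100,"az":10},{"jaw":100,"az":10}]'
python3 -m crank '[{"jaw":100,"az":10},{"jaw":100,"az":10},{"jaw":100,"az":10},{"jaw":100,"az":10},{"jaw":100,"az":10},{"jaw":100,"az":10},{"jaw":100,"az":10},{"jaw":100},{"jaw":100}]'
cat >> h.py <<'E'
from scipy.spatial.transform import Rotation as Ro
def tool():
    o=readout.get_obs(); R=Ro.from_quat(o['tool_rot'],scalar_first=True).as_matrix(); return o,R,o['eef_pos']
def go(dst,yaw):  # shift in tool mm and az deg so tool y points along yaw (mod 180)
    o,R,p=tool(); y=np.degrees(np.arctan2(R[1,1],R[0,1]))
    print('t',o['t'],'tcp',p.round(4),'yaw y',y.round(1),'q7',o['q'][6].round(2),'F',o['contact_force'].round(1),'w',o['gripper_width'].round(3))
    print('shift',(R.T@(np.array(dst)-p)*1000).round(1),'az',-(((yaw-y)+90)%180-90),'tilt',R[:2,2].round(4))
E
python3 - <<'E'
from h import *
p,d,c=shot('wrist','w0')
go((.553,-.154,.117),-73.5)
hsv=cv2.cvtColor(p,cv2.COLOR_RGB2HSV); V,U=np.mgrid[:400,:640]; P=pt(c,d,U,V)
m=cv2.inRange(hsv,(5,150,40),(16,255,255))>0
z=P[...,2]; k=m&(d>0)&(z>.143)&(z<.156); q=(P[k][:,:2]*1000).astype(np.float32)
r=cv2.minAreaRect(q); print(len(q),r,np.median(P[k][:,2]))
E
```

```text
schema error: expected keys jaw, x, y, z, ax, ay, az
schema error: expected keys jaw, x, y, z, ax, ay, az
schema error: expected keys jaw, x, y, z, ax, ay, az
Traceback (most recent call last):
  File "h.py", line 19, in go
    print('t',o['t'],'tcp',p.round(4),'yaw y',y.round(1),'q7',o['q'][6].round(2),'F',o['contact_force'].round(1),'w',o['gripper_width'].round(3))
                                                                                                                     ^^^^^^^^^^^^^^^^^^^^^^^^
AttributeError: 'float' object has no attribute 'round'
```

View pics/w0.png

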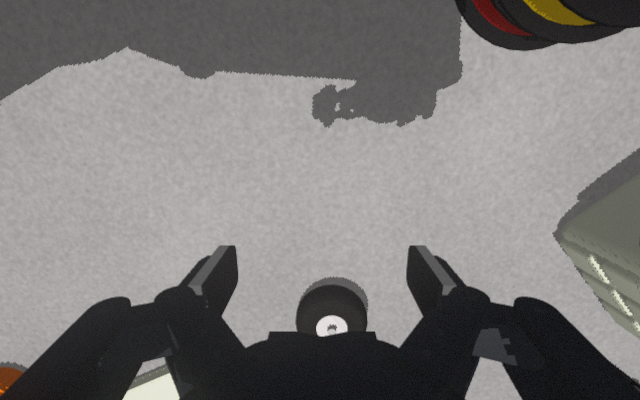

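The rows need all seven keys and nothing moved, so the wrist view still shows the start pose with the wheel between the fingers at (332,310). I'll resend with full rows.

```bash
python3 -m crank '[{"jaw":100,"x":-35,"y":-37,"z":0,"ax":0,"ay":0,"az":0},{"jaw":100,"x":-35,"y":-37,"z":0,"ax":0,"ay":0,"az":0},{"jaw":100,"x":-35,"y":-37,"z":0,"ax":0,"ay":0,"az":0},{"jaw":100,"x":-35,"y":-37,"z":0,"ax":0,"ay":0,"az":0},{"jaw":100,"x":-35,"y":-37,"z":0,"ax":0,"ay":0,"az":0},{"jaw":100,"x":-35,"y":-37,"z":0,"ax":0,"ay":0,"az":0},{"jaw":100,"x":-35,"y":-37,"z":0,"ax":0,"ay":0,"az":0},{"jaw":100,"x":-35,"y":-37,"z":0,"ax":0,"ay":0,"az":0},{"jaw":100,"x":-35,"y":-37,"z":0,"ax":0,"ay":0,"az":0},{"jaw":100,"x":-35,"y":-37,"z":0,"ax":0,"ay":0,"az":0},{"jaw":100,"x":-35,"y":-37,"z":0,"ax":0,"ay":0,"az":0},{"jaw":100,"x":-35,"y":-37,"z":0,"ax":0,"ay":0,"az":0}]' 40
python3 -m crank '[{"jaw":100,"x":-35,"y":-37,"z":0,"ax":0,"ay":0,"az":0},{"jaw":100,"x":-35,"y":-37,"z":0,"ax":0,"ay":0,"az":0},{"jaw":100,"x":-35,"y":-37,"z":0,"ax":0,"ay":0,"az":0},{"jaw":100,"x":-35,"y":-37,"z":0,"ax":0,"ay":0,"az":0},{"jaw":100,"x":0,"y":0,"z":0,"ax":0,"ay":0,"az":0},{"jaw":100,"x":0,"y":0,"z":0,"ax":0,"ay":0,"az":10},{"jaw":100,"x":0,"y":0,"z":0,"ax":0,"ay":0,"az":10},{"jaw":100,"x":0,"y":0,"z":0,"ax":0,"ay":0,"az":10},{"jaw":100,"x":0,"y":0,"z":0,"ax":0,"ay":0,"az":10},{"jaw":100,"x":0,"y":0,"z":0,"ax":0,"ay":0,"az":10},{"jaw":100,"x":0,"y":0,"z":0,"ax":0,"ay":0,"az":10},{"jaw":100,"x":0,"y":0,"z":0,"ax":0,"ay":0,"az":10}]'
python3 -m crank '[{"jaw":100,"x":0,"y":0,"z":0,"ax":0,"ay":0,"az":10},{"jaw":100,"x":0,"y":0,"z":0,"ax":0,"ay":0,"az":10},{"jaw":100,"x":0,"y":0,"z":0,"ax":0,"ay":0,"az":10},{"jaw":100,"x":0,"y":0,"z":0,"ax":0,"ay":0,"az":10},{"jaw":100,"x":0,"y":0,"z":0,"ax":0,"ay":0,"az":10},{"jaw":100,"x":0,"y":0,"z":0,"ax":0,"ay":0,"az":10},{"jaw":100,"x":0,"y":0,"z":0,"ax":0,"ay":0,"az":10},{"jaw":100,"x":0,"y":0,"z":0,"ax":0,"ay":0,"az":0},{"jaw":100,"x":0,"y":0,"z":0,"ax":0,"ay":0,"az":0}]'
sed -i "s/o\['gripper_width'\].round(3)/round(o['gripper_width'],3)/" h.py
cat > wl.py <<'E'
from h import *
import sys
def capw(f,zlo,zhi):
    p,d,c=shot('wrist',f)
    hsv=cv2.cvtColor(p,cv2.COLOR_RGB2HSV); V,U=np.mgrid[:400,:640]; P=pt(c,d,U,V)
    z=P[...,2]; k=(cv2.inRange(hsv,(5,150,40),(16,255,255))>0)&(d>0)&(z>zlo)&(z<zhi)
    r=cv2.minAreaRect((P[k][:,:2]*1000).astype(np.float32)); print(k.sum(),r,np.median(z[k]))
E
python3 - <<'E'
from wl import *
go((.553,-.154,.117),-73.5); capw('w1',.143,.156)
E
```

```text
t: 1.65
eef_pos: [0.4779, 0.0377, 0.2313]
tool_rot: [0.0, 0.209, 0.978, 0.0]
contact_force: [1.4, -0.5, -0.5]
gripper_width: 1.002
t: 3.15
eef_pos: [0.5447, -0.1516, 0.231]
tool_rot: [-0.001, 0.734, 0.68, 0.0]
contact_force: [-0.6, 0.6, 0.2]
gripper_width: 1.001
t: 4.28
eef_pos: [0.5449, -0.1523, 0.2311]
tool_rot: [-0.0, 0.99, 0.14, -0.0]
contact_force: [0.3, -0.7, -0.5]
gripper_width: 1.0
t 4.275 tcp [ 0.5449 -0.1523  0.2311] yaw y -73.9 q7 -0.69 F [ 0.3 -0.7 -0.5] w 1.0
shift [  7.3   4.  114.1] az -0.378153596611682 tilt [-0.0004  0.0005]
997 ((554.8600463867188, -153.83668518066406), (25.879894256591797, 25.79940414428711), 15.387042999267578) 0.14828253381424952
```

View pics/w1.png

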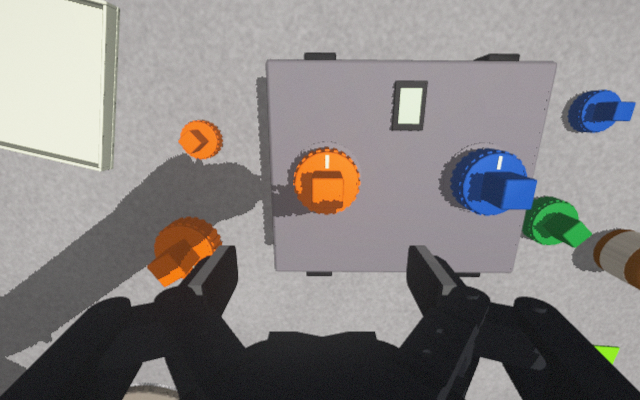

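Wrist view: the orange cap's block is at (328,188), square to the jaws, with the blue cap off to the right at (515,190). The depth centre is (0.5549, -0.1538) with yaw 15.4°. Before gripping I'll check joint 7's headroom.

```bash
python3 - <<'E'
from wl import *
print(readout.get_obs()['q'].round(3))
go((.5545,-.1538,.117),-74.3)
E
python3 -m crank '[{"jaw":100,"x":0,"y":0,"z":0,"ax":0,"ay":0,"az":-10}]'
python3 -c "
from h import *
print(readout.get_obs()['q'].round(3))"
```

```text
[-0.601  0.458  1.029  1.867 -0.447  1.071 -0.686]
t 4.325 tcp [ 0.545  -0.1525  0.2312] yaw y -73.9 q7 -0.69 F [ 0.1 -0.5 -0.6] w 1.001
shift [  8.8   4.  114.2] az 0.3727132639212556 tilt [-0.0001  0.0006]
t: 4.45
eef_pos: [0.545, -0.1527, 0.2311]
tool_rot: [0.0, 0.974, 0.227, -0.0]
contact_force: [0.1, -0.5, -0.4]
gripper_width: 0.998
[-0.573  0.437  0.981  1.865 -0.415  1.061 -0.54 ]
```

Anticlockwise is -az and raises q7, from -0.69 to about +1.8, which is inside the range. Descending to grip.

```bash
python3 -m crank '[{"jaw":100,"x":0,"y":0,"z":0,"ax":0,"ay":0,"az":10.4},{"jaw":100,"x":8.8,"y":4,"z":0,"ax":0,"ay":0,"az":0},{"jaw":100,"x":0,"y":0,"z":25,"ax":0,"ay":0,"az":0},{"jaw":100,"x":0,"y":0,"z":25,"ax":0,"ay":0,"az":0},{"jaw":100,"x":0,"y":0,"z":25,"ax":0,"ay":0,"az":0},{"jaw":100,"x":0,"y":0,"z":20,"ax":0,"ay":0,"az":0},{"jaw":100,"x":0,"y":0,"z":13,"ax":0,"ay":0,"az":0},{"jaw":100,"x":0,"y":0,"z":6,"ax":0,"ay":0,"az":0},{"jaw":100,"x":0,"y":0,"z":0,"ax":0,"ay":0,"az":0}]'
python3 - <<'E'
from wl import *
go((.5545,-.1538,.117),-74.3)
E
python3 -m crank '[{"jaw":25,"x":0,"y":0,"z":0,"ax":0,"ay":0,"az":0},{"jaw":20,"x":0,"y":0,"z":0,"ax":0,"ay":0,"az":0},{"jaw":15,"x":0,"y":0,"z":0,"ax":0,"ay":0,"az":0},{"jaw":10,"x":0,"y":0,"z":0,"ax":0,"ay":0,"az":0},{"jaw":10,"x":0,"y":0,"z":0,"ax":0,"ay":0,"az":0},{"jaw":10,"x":0,"y":0,"z":0,"ax":0,"ay":0,"az":0}]' 50
python3 - <<'E'
from wl import *
go((.5545,-.1538,.117),-74.3); print(readout.get_obs()['torque'])
p=shot('wrist','w2')
E
```

```text
t: 5.58
eef_pos: [0.5547, -0.1546, 0.1173]
tool_rot: [0.0, 0.991, 0.135, 0.0]
contact_force: [-0.3, -0.0, -0.3]
gripper_width: 0.998
t 5.575 tcp [ 0.5547 -0.1546  0.1173] yaw y -74.5 q7 -0.58 F [-0.3 -0.  -0.3] w 0.998
shift [-0.  -0.8  0.3] az -0.1865681698889574 tilt [ 0.0001 -0.    ]
t: 6.32
eef_pos: [0.5548, -0.1544, 0.1176]
tool_rot: [-0.0, 0.991, 0.135, 0.0]
contact_force: [-0.9, 0.8, 5.4]
gripper_width: 0.296
t 6.325 tcp [ 0.5548 -0.1544  0.1176] yaw y -74.5 q7 -0.58 F [-0.9  0.8  5.4] w 0.296
shift [-0.1 -0.6  0.6] az -0.20649464822460573 tilt [0.0004 0.0004]
[ 0.2988257   0.27548181 -0.01907693]
```

View pics/w2.png

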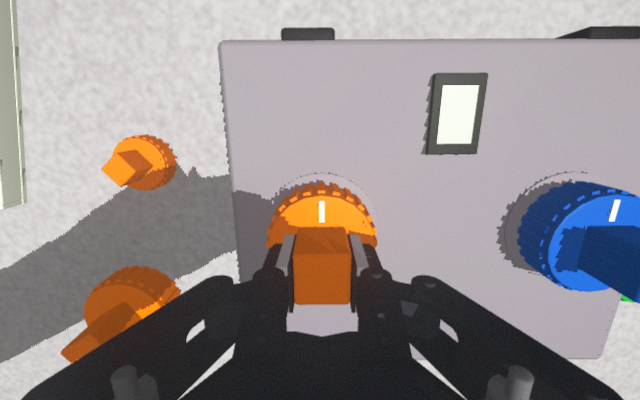

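The block sits squarely between the pads at (322,265), with width 0.296 (about 25 mm). I'll turn anticlockwise, rising with the thread.

```bash
python3 -m crank '[{"jaw":10,"x":0,"y":0,"z":-0.3,"ax":0,"ay":0,"az":-5},{"jaw":10,"x":0,"y":0,"z":-0.3,"ax":0,"ay":0,"az":-10},{"jaw":10,"x":0,"y":0,"z":-0.3,"ax":0,"ay":0,"az":-10},{"jaw":10,"x":0,"y":0,"z":-0.3,"ax":0,"ay":0,"az":-10},{"jaw":10,"x":0,"y":0,"z":-0.3,"ax":0,"ay":0,"az":-10},{"jaw":10,"x":0,"y":0,"z":-0.3,"ax":0,"ay":0,"az":-10}]'
python3 -c "
from wl import *
go((.5545,-.1538,.117),-74.3+145); print(readout.get_obs()['torque'],readout.get_obs()['q'].round(2))"
python3 -m crank '[{"jaw":10,"x":0,"y":0,"z":-0.3,"ax":0,"ay":0,"az":-10},{"jaw":10,"x":0,"y":0,"z":-0.3,"ax":0,"ay":0,"az":-10},{"jaw":10,"x":0,"y":0,"z":-0.3,"ax":0,"ay":0,"az":-10},{"jaw":10,"x":0,"y":0,"z":-0.3,"ax":0,"ay":0,"az":-10},{"jaw":10,"x":0,"y":0,"z":-0.3,"ax":0,"ay":0,"az":-10},{"jaw":10,"x":0,"y":0,"z":-0.3,"ax":0,"ay":0,"az":-10},{"jaw":10,"x":0,"y":0,"z":-0.3,"ax":0,"ay":0,"az":-10},{"jaw":10,"x":0,"y":0,"z":0,"ax":0,"ay":0,"az":-10},{"jaw":10,"x":0,"y":0,"z":0,"ax":0,"ay":0,"az":-8},{"jaw":10,"x":0,"y":0,"z":0,"ax":0,"ay":0,"az":0}]'
python3 -c "
from wl import *
go((.5545,-.1538,.117),-74.3+145); print(readout.get_obs()['torque'],readout.get_obs()['q'].round(2))
shot('wrist','w3')"
```

```text
t: 7.12
eef_pos: [0.5551, -0.1549, 0.1195]
tool_rot: [0.001, 0.815, 0.579, 0.0]
contact_force: [-0.5, -0.6, 3.5]
gripper_width: 0.294
t 7.125 tcp [ 0.5551 -0.1549  0.1195] yaw y -19.2 q7 0.2 F [-0.5 -0.6  3.5] w 0.294
shift [ 0.8 -0.9  2.5] az -89.90822260593103 tilt [ 0.0014 -0.0005]
[-0.05213586 -0.00168554 -0.07043896] [-0.31  0.52  0.63  1.93 -0.41  0.82  0.2 ]
t: 8.38
eef_pos: [0.5551, -0.1549, 0.1216]
tool_rot: [0.001, 0.187, 0.982, 0.0]
contact_force: [0.7, 0.6, 4.2]
gripper_width: 0.295
t 8.375 tcp [ 0.5551 -0.1549  0.1216] yaw y 68.4 q7 1.49 F [0.7 0.6 4.2] w 0.295
shift [1.  0.7 4.6] az -2.2941505578817925 tilt [ 0.0014 -0.0001]
[-0.00206549 -0.05434688  0.09794362] [-0.02  0.45  0.23  1.91 -0.14  0.8   1.49]
```

View pics/w3.png

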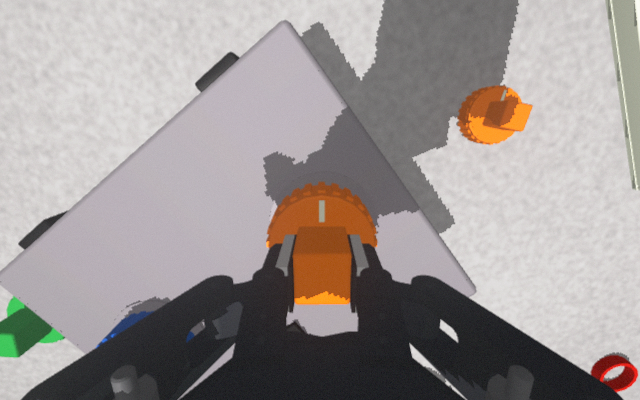

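The mark at (322,210) stayed fixed in the wrist view, so the cap turned with the grip, 143° so far. I'll turn 6.5° more to stay short of the 152° stop, then make a gentle trial lift.

```bash
python3 -m crank '[{"jaw":10,"x":0,"y":0,"z":0,"ax":0,"ay":0,"az":-4},{"jaw":10,"x":0,"y":0,"z":0,"ax":0,"ay":0,"az":-2.5},{"jaw":10,"x":0,"y":0,"z":-2,"ax":0,"ay":0,"az":0},{"jaw":10,"x":0,"y":0,"z":-2,"ax":0,"ay":0,"az":0},{"jaw":10,"x":0,"y":0,"z":0,"ax":0,"ay":0,"az":0}]'
python3 -c "
from wl import *
go((.5545,-.1538,.117),-74.3+145); print(readout.get_obs()['torque'])"
```

```text
t: 9.05
eef_pos: [0.5544, -0.1542, 0.125]
tool_rot: [-0.0, 0.131, 0.991, 0.0]
contact_force: [1.4, 1.0, -0.2]
gripper_width: 0.294
t 9.05 tcp [ 0.5544 -0.1542  0.125 ] yaw y 74.9 q7 1.58 F [ 1.4  1.  -0.2] w 0.294
shift [0.  0.4 8. ] az 4.244344917054789 tilt [-0.0004  0.0002]
[ 0.18983924 -0.14519234 -0.04352472]
```

It lifts freely with about zero force. Lifting clear.

```bash
python3 -m crank '[{"jaw":10,"x":0,"y":0,"z":-4,"ax":0,"ay":0,"az":0},{"jaw":10,"x":0,"y":0,"z":-7,"ax":0,"ay":0,"az":0},{"jaw":10,"x":0,"y":0,"z":-7,"ax":0,"ay":0,"az":0},{"jaw":10,"x":0,"y":0,"z":-7,"ax":0,"ay":0,"az":0},{"jaw":10,"x":0,"y":0,"z":-10,"ax":0,"ay":0,"az":0},{"jaw":10,"x":0,"y":0,"z":-15,"ax":0,"ay":0,"az":0},{"jaw":10,"x":0,"y":0,"z":-15,"ax":0,"ay":0,"az":0},{"jaw":10,"x":0,"y":0,"z":-10,"ax":0,"ay":0,"az":0},{"jaw":10,"x":0,"y":0,"z":0,"ax":0,"ay":0,"az":0}]'
python3 -c "
from wl import *
go((.561,.212,.2),74.9); p=shot('wrist','w4')[0]; s=shot('side','side1')[0]
cv2.imwrite('pics/m1.png',np.hstack([p[100:400,150:550],s[50:350,200:600]])[:,:,::-1])"
```

```text
t: 10.18
eef_pos: [0.5552, -0.1546, 0.2013]
tool_rot: [0.001, 0.131, 0.991, 0.0]
contact_force: [0.8, 0.2, -0.8]
gripper_width: 0.294
t 10.175 tcp [ 0.5552 -0.1546  0.2013] yaw y 75.0 q7 1.56 F [ 0.8  0.2 -0.8] w 0.294
shift [ 89.3 355.6   1.2] az 0.09197546671722989 tilt [ 0.002  -0.0002]
```

View pics/m1.png

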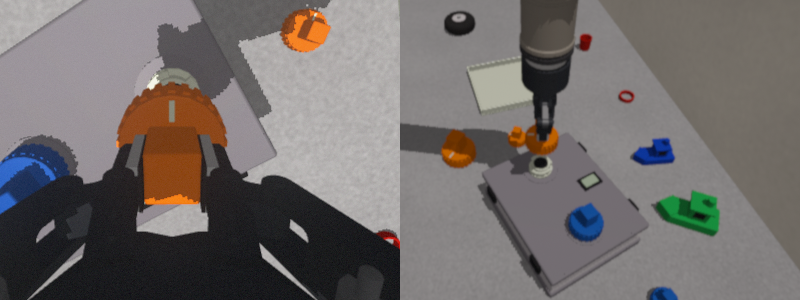

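The cap is held upright in the jaws, at (172,160) on the left panel, and the neck is bare, at (540,167) on the right panel. Carrying it to the tray.

```bash
python3 -m crank '[{"jaw":10,"x":4,"y":16,"z":0,"ax":0,"ay":0,"az":0},{"jaw":10,"x":9,"y":36,"z":0,"ax":0,"ay":0,"az":0},{"jaw":10,"x":9,"y":36,"z":0,"ax":0,"ay":0,"az":0},{"jaw":10,"x":9,"y":36,"z":0,"ax":0,"ay":0,"az":0},{"jaw":10,"x":9,"y":36,"z":0,"ax":0,"ay":0,"az":0},{"jaw":10,"x":9,"y":36,"z":0,"ax":0,"ay":0,"az":0},{"jaw":10,"x":9,"y":36,"z":0,"ax":0,"ay":0,"az":0},{"jaw":10,"x":9,"y":36,"z":0,"ax":0,"ay":0,"az":0},{"jaw":10,"x":9,"y":36,"z":0,"ax":0,"ay":0,"az":0},{"jaw":10,"x":9,"y":36,"z":0,"ax":0,"ay":0,"az":0},{"jaw":10,"x":4,"y":16,"z":0,"ax":0,"ay":0,"az":0},{"jaw":10,"x":0,"y":0,"z":0,"ax":0,"ay":0,"az":0}]'
python3 -m crank '[{"jaw":10,"x":0,"y":0,"z":25,"ax":0,"ay":0,"az":0},{"jaw":10,"x":0,"y":0,"z":30,"ax":0,"ay":0,"az":0},{"jaw":10,"x":0,"y":0,"z":30,"ax":0,"ay":0,"az":0},{"jaw":10,"x":0,"y":0,"z":30,"ax":0,"ay":0,"az":0},{"jaw":10,"x":0,"y":0,"z":25,"ax":0,"ay":0,"az":0},{"jaw":10,"x":0,"y":0,"z":15,"ax":0,"ay":0,"az":0},{"jaw":10,"x":0,"y":0,"z":5,"ax":0,"ay":0,"az":0},{"jaw":10,"x":0,"y":0,"z":0,"ax":0,"ay":0,"az":0},{"jaw":10,"x":0,"y":0,"z":0,"ax":0,"ay":0,"az":0}]'
python3 -c "
from wl import *
go((.561,.212,.0326),74.9); p=shot('wrist','w5')"
```

```text
t: 11.78
eef_pos: [0.5601, 0.2136, 0.1997]
tool_rot: [-0.0, 0.129, 0.992, -0.0]
contact_force: [0.1, -1.0, -0.8]
gripper_width: 0.3
t: 12.9
eef_pos: [0.5616, 0.2126, 0.0412]
tool_rot: [0.001, 0.131, 0.991, 0.0]
contact_force: [1.0, 0.5, -0.9]
gripper_width: 0.298
t 12.9 tcp [0.5616 0.2126 0.0412] yaw y 75.0 q7 0.9 F [ 1.   0.5 -0.9] w 0.298
shift [ 0.4 -0.7  8.6] az 0.08272558775409777 tilt [0.0016 0.0007]
```

View pics/w5.png

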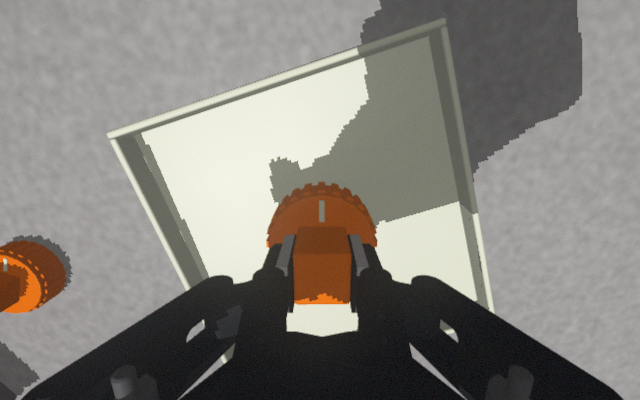

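The cap is over the middle of the tray, at (322,240), held unchanged. Lowering gently until it touches.

```bash
python3 -m crank '[{"jaw":10,"x":0,"y":0,"z":3,"ax":0,"ay":0,"az":0},{"jaw":10,"x":0,"y":0,"z":2,"ax":0,"ay":0,"az":0},{"jaw":10,"x":0,"y":0,"z":1.5,"ax":0,"ay":0,"az":0},{"jaw":10,"x":0,"y":0,"z":1,"ax":0,"ay":0,"az":0},{"jaw":10,"x":0,"y":0,"z":0,"ax":0,"ay":0,"az":0}]'
python3 -m crank '[{"jaw":10,"x":0,"y":0,"z":0.6,"ax":0,"ay":0,"az":0},{"jaw":10,"x":0,"y":0,"z":0.5,"ax":0,"ay":0,"az":0},{"jaw":10,"x":0,"y":0,"z":0,"ax":0,"ay":0,"az":0}]'
```

```text
t: 13.58
eef_pos: [0.5608, 0.2124, 0.0328]
tool_rot: [-0.0, 0.131, 0.991, -0.0]
contact_force: [-0.4, -0.8, 1.8]
gripper_width: 0.292
t: 13.95
eef_pos: [0.5608, 0.2123, 0.0327]
tool_rot: [-0.0, 0.131, 0.991, 0.0]
contact_force: [-3.7, -2.2, 12.1]
gripper_width: 0.297
```

```bash
python3 -m crank '[{"jaw":35,"x":0,"y":0,"z":-0.7,"ax":0,"ay":0,"az":0},{"jaw":45,"x":0,"y":0,"z":0,"ax":0,"ay":0,"az":0},{"jaw":70,"x":0,"y":0,"z":0,"ax":0,"ay":0,"az":0},{"jaw":70,"x":0,"y":0,"z":0,"ax":0,"ay":0,"az":0},{"jaw":70,"x":0,"y":0,"z":-5,"ax":0,"ay":0,"az":0},{"jaw":70,"x":0,"y":0,"z":-15,"ax":0,"ay":0,"az":0},{"jaw":70,"x":0,"y":0,"z":-30,"ax":0,"ay":0,"az":0},{"jaw":70,"x":0,"y":0,"z":-40,"ax":0,"ay":0,"az":0},{"jaw":70,"x":0,"y":0,"z":-40,"ax":0,"ay":0,"az":0},{"jaw":70,"x":0,"y":0,"z":-30,"ax":0,"ay":0,"az":0},{"jaw":70,"x":0,"y":0,"z":0,"ax":0,"ay":0,"az":0},{"jaw":70,"x":0,"y":0,"z":0,"ax":0,"ay":0,"az":0}]'
python3 -c "
from wl import *
go((.561,.212,.0326),74.9); capw('w6',.054,.075); s=shot('side','side2')[0]; p=load('w6')[0]
cv2.imwrite('pics/m2.png',np.hstack([p[100:400,150:550],s[50:350,200:600]])[:,:,::-1])"
```

```text
t: 15.45
eef_pos: [0.5605, 0.2123, 0.1924]
tool_rot: [-0.0, 0.131, 0.991, 0.0]
contact_force: [0.5, -0.5, 0.4]
gripper_width: 0.7
t 15.45 tcp [0.5605 0.2123 0.1924] yaw y 75.0 q7 0.88 F [ 0.5 -0.5  0.4] w 0.7
shift [-6.000e-01 -1.000e-01  1.598e+02] az 0.09007795224668769 tilt [-0.0002  0.    ]
1721 ((477.80694580078125, 103.12785339355469), (303.8792419433594, 35.54230880737305), 52.46476364135742) 0.06362370920719478
```

View pics/m2.png

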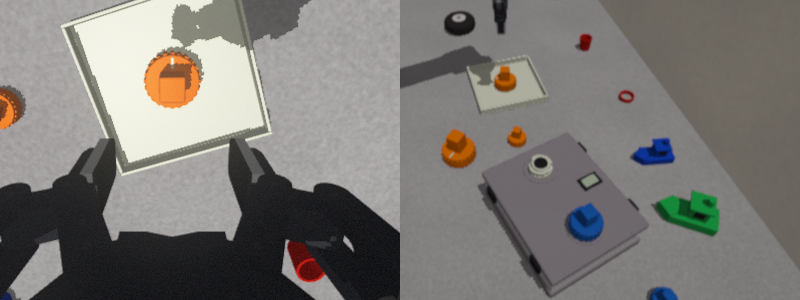

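The cap stands upright in the tray, at (505,78) on the right panel, with its top at z = 0.064 (4 mm floor plus 60 mm cap). The blue cap is still on its neck at (586,222), and the gripper is clear. Handing in.

```bash
python3 -c "
from h import *
print(ticket.hand_in())"
```

```text
the job is handed in; nothing more can be done
None
```

The orange cap is off the dry box and standing right way up near the middle of the white tray. I took the middle-sized orange cap, the one on the box's neck. It came off in a single grip, turned anticlockwise about 150°, and lifted away with almost no force. I handed the job in at about 15.5 s of robot time; no verdict is reported.

**Last checks**
- **Cap in tray:** upright, with its top at z = 0.064 m, matching the 4 mm floor plus the 60 mm cap. Contact when setting it down was about 12 N.
- **Blue cap:** still on its neck and not touched.
- **Robot:** the gripper was open and about 16 cm above the tray, with readings near zero force.

**What did not go cleanly**
- The first set of moves was refused because the rows left out some keys. Nothing moved.
- The final automatic centre and yaw fit of the cap also picked up the large orange cap in view, so I ignored its position. I judged the cap's place in the tray from the pictures instead.

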